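Hot-air nozzles back on their rack in order of size

TASK

Put the four square hot-air nozzles back on the rack, one on each peg, standing upright with the collar fully down over the peg and resting on its seat. Line them up in order of hood size: the smallest on the peg next to the hot-air handpiece, the largest at the far end.

Things in the scene. Friction and masses are not known exactly. Their poses are not given: they have to be found in the camera images.
- nozzle_12: Bare steel hot-air nozzle with a 12 mm square hood, 56 mm tall, under 120 g. Origin: on its axis at the collar's underside; z up; x, y square to the hood's sides. Collar: tube 27 mm outside, 23 mm bore, open below, 23 mm deep, clamp ear reaching to x = -20 mm below z = 15. Hood: flat upright sides from z = 33 to 56 mm, outlet open on top; grip it by a pair of parallel sides from above.
- nozzle_22: Bare steel hot-air nozzle with a 22 mm square hood, 56 mm tall, under 120 g. Origin: on its axis at the collar's underside; z up; x, y square to the hood's sides. Collar: tube 27 mm outside, 23 mm bore, open below, 23 mm deep, clamp ear reaching to x = -20 mm below z = 15. Hood: flat upright sides from z = 33 to 56 mm, outlet open on top; grip it by a pair of parallel sides from above.
- nozzle_32: Bare steel hot-air nozzle with a 32 mm square hood, 56 mm tall, under 120 g. Origin: on its axis at the collar's underside; z up; x, y square to the hood's sides. Collar: tube 27 mm outside, 23 mm bore, open below, 23 mm deep, clamp ear reaching to x = -20 mm below z = 15. Hood: flat upright sides from z = 33 to 56 mm, outlet open on top; grip it by a pair of parallel sides from above.
- nozzle_44: Bare steel hot-air nozzle with a 44 mm square hood, 56 mm tall, under 120 g. Origin: on its axis at the collar's underside; z up; x, y square to the hood's sides. Collar: tube 27 mm outside, 23 mm bore, open below, 23 mm deep, clamp ear reaching to x = -20 mm below z = 15. Hood: flat upright sides from z = 33 to 56 mm, outlet open on top; grip it by a pair of parallel sides from above.
- peg_1: The first of the rack's four pegs, counted from its +y to its -y end, 65 mm apart. Steel pin 11 mm in diameter, tapered tip, 22 mm high. Origin: on its axis at the rack's top face (14 mm above the bench); z up; axes as the rack's. A steel seat 2 mm thick, 36 mm wide surrounds it: the collar of a seated nozzle rests on it, 2 mm above this origin.
- peg_2: The second of the rack's four pegs, counted from its +y to its -y end, 65 mm apart. Steel pin 11 mm in diameter, tapered tip, 22 mm high. Origin: on its axis at the rack's top face (14 mm above the bench); z up; axes as the rack's. A steel seat 2 mm thick, 36 mm wide surrounds it: the collar of a seated nozzle rests on it, 2 mm above this origin.
- peg_3: The third of the rack's four pegs, counted from its +y to its -y end, 65 mm apart. Steel pin 11 mm in diameter, tapered tip, 22 mm high. Origin: on its axis at the rack's top face (14 mm above the bench); z up; axes as the rack's. A steel seat 2 mm thick, 36 mm wide surrounds it: the collar of a seated nozzle rests on it, 2 mm above this origin.
- peg_4: The last of the rack's four pegs, counted from its +y to its -y end, 65 mm apart. Steel pin 11 mm in diameter, tapered tip, 22 mm high. Origin: on its axis at the rack's top face (14 mm above the bench); z up; axes as the rack's. A steel seat 2 mm thick, 36 mm wide surrounds it: the collar of a seated nozzle rests on it, 2 mm above this origin.
- rack: Nozzle rack: a grey bar 52 x 270 x 14 mm fixed on the bench, with four identical pegs in a row along its y axis at y = +97.5, +32.5, -32.5, -97.5 mm. Origin: centre of its underside; x points away from the robot, y along the row, z up.
- handpiece: Hot-air handpiece (black handle, steel tube) lying in a grey cradle, 180 x 56 x 60 mm, fixed on the bench beyond one end of the rack, the +y or the -y end (a white dispenser bottle, 62 mm wide, 90 mm high, stands beyond the other). Origin: underside of the cradle below the handpiece, about 190 mm along the row from the rack's centre and 50 mm behind the row; x along the tube, z up.

How it is judged:
By the outcome, as a careful person would: the job done as asked, in the order asked, and still so for the second after the job is handed in, with the robot touching nothing.
It also fails if it takes over 96 s, if anything falls off the work surface, if the arm or the gripper's body presses on something with over 40 N, if the wrist force passes 120 N, or if a joint passes its speed limit or range.

ROBOT

A 6-joint arm with a two-finger parallel gripper is mounted at the origin on a cart in front of the work surface, level with it; the furniture and walls round the work are solid. World frame = base frame: x ahead of the robot, y to its left, z up, the work surface at z = 0. Lengths are in m, angles in rad, forces in N, time in s.
With the tool pointing down it reaches from about 0.375 to 0.9 m from the base axis. Payload 3.1 kg.
Tool frame: the origin (TCP) lies between the finger pads; the fingertips stand manip.finger_overhang ahead of it and the grasp point (between the pads) lies 5 mm behind it (manip.finger_overhang is the distance from the TCP to the fingertips, in m); z points along the fingers, y is the line along which they close (so a half turn about z gives the same grasp; the last joint's range is limited). The gripper opens to 85 mm and grips with 20 to 120 N. Pads are 22 mm wide; open, the fingers measure 114 mm over their backs; the gripper's body (76 mm by 85 mm) begins 54 mm behind the grasp point. The pads swing forward as they close: fully open they stand 13 mm farther back than shut.
Start: joints at [-1.363, 0.527, 1.433, -0, 1.181, -0.178], TCP at [0.236, -0.579, 0.221] pointing down, gripper open.
Joint ranges: [-3.08, 3.08], [-0.75, 2.2], [0.22, 2.44], [-1.43, 4.57], [0, 2.65], [-2.85, 2.85]. Speed limits (rad/s): [2.79, 2.79, 3.14, 3.14, 3.14, 3.14].

INTERFACE

Orientations are given as a unit quaternion [x, y, z, w].
In Python, from station import manip gives the robot as it stands.
- The arm moves only by the tool drive_tool, never from a script. Its argument "plan" is a list of rows, each a list of 7 numbers: the shift along the tool's x, y, z in m, then the turn, a rotation vector about the tool's x, y, z in degrees, then the opening, from -1 (shut) to 1 (fully open). In form: [[x, y, z, wx, wy, wz, gripper], ...]. A call has 1 to 10 rows; each row shifts and turns the commanded pose from where the row before left it, along the tool's axes as they then stand; what a row does not reach is not made up. A row lasts 1/10 s, in which the tool goes at most 50 mm and 8.59 degrees, less where a joint would pass 70% of its speed; a pose out of reach is approached as far as the arm can. A call is refused whole if a number of a shift passes 0.05 or a number of a turn 8.59, either way. A call with a gripper value outside its range is refused whole. The fingers move at their own pace and stop on an object; "newtons" is the grip in N (left out, the last holds). Time passes only in rows, so rows that do not move let the fingers close. It gives the time, the measured TCP pose, the force, the opening and the grip force at its end, in the units of the state.
- manip.sense(): the state, without advancing time (a new reading comes with each control period).
- manip.snapshot(name): name is "side" or "top"; returns a dict with "image" (480x640x3 uint8, red, green, blue), "z_map" (480x640 float32, m along the optical axis (not along the pixel's ray), 0 where there is no reading), "fov_y" (degrees; the focal length in pixels is half the picture's height over the tangent of half this angle, whatever the lens; pixels are square), "cx", "cy" (the principal point, pixels), "k1" (the pictures are not rectified: a ray, as slopes to the right and down, at radius r is drawn at 1 + k1 r^2 times it, then the intrinsics apply), "extrinsics" (4x4, takes a point from camera to world coordinates). Camera axes: x right, y up, looking along -z (the intrinsics and any distortion apply to the point x, -y, -z); pixel columns grow to the right and rows downward; lengths in m; the calibration is good to about 2 mm. A picture is of the moment at which its call begins.
- manip.sign_off(): hands the job in; it is judged then, once.
The state is a dict: "t": time; "q": joint angles; "qd": joint speeds; "tau": joint torques, N m; "tcp_pos": TCP position; "tool_rot": TCP orientation; "force": force on the tool from outside, world axes, zero at the start; "ft_torque": the same for the moment, N m; "finger_gap": opening from 0.0 (shut) to 1.0 (fully open); "gripper_force": force on a finger pad.
Only numpy, scipy, OpenCV 4.12 (cv2) and the standard library are available. Lean on these libraries where they do the work, as an engineer would, in place of code of your own. Each camera call takes 0.05 s, during which the arm holds its last target. There are 200 camera calls.

## Working session

There is one attempt and no reset: what is moved stays moved. The work goes in short steps, Python scripts to look and compute and a tool call to move; the robot and the scene stay as the last step left them, time stands still between calls to the robot, and variables do not carry over. Pictures are saved under pics/ and viewed, at most 14 in all, crops included, and the job is handed in when it is done.

Besides the shell and the picture viewer there is one more tool, called after ">>>" as name([rows], argument=value, ...), one row to a line, values as JSON. drive_tool: Moves the arm, as the interface text tells. Its arguments: {"type":"object","properties":{"plan":{"type":"array"},"newtons":{"type":"number"}},"required":["plan"]}

```bash
ls; mkdir -p pics; python3 - <<'E'
from station import manip
import cv2,numpy as np
print(manip.finger_overhang, manip.sense())
for n in("side","top"):
    s=manip.snapshot(n); cv2.imwrite(f"pics/{n}0.png",s["image"][:,:,::-1])
    np.savez(f"{n}0.npz",**s)
    print(n,{k:s[k] for k in("fov_y","cx","cy","k1","extrinsics")})
E
```

```text
pics
0.014 {'t': 0.0, 'q': array([-1.36247191e+00,  5.28451065e-01,  1.43392177e+00, -2.41377427e-05,
        1.18141113e+00, -1.78458685e-01]), 'qd': array([ 0.00074098,  0.0004655 ,  0.00029066, -0.00077262,  0.00182928,
        0.00018252]), 'tau': array([-2.49438481e-04, -4.42352092e+01, -1.78024578e+01, -2.53369462e-04,
        8.48403055e-03, -2.03851255e-05]), 'tcp_pos': array([ 0.23564326, -0.57806187,  0.21953674]), 'tool_rot': array([ 9.81356592e-01,  1.92192713e-01, -2.75198537e-05, -1.09536858e-03]), 'force': array([0.02060657, 0.25896297, 1.16591707]), 'ft_torque': array([-0.02390363, -0.03651447, -0.01714571]), 'gripper_force': 0.0, 'finger_gap': 1.0014773480966022}
side {'fov_y': 51.11543110163673, 'cx': 316.8072812281633, 'cy': 247.1036561246857, 'k1': -0.06491681465241692, 'extrinsics': array([[-0.95600486,  0.14339864, -0.25591314,  0.27583837],
       [-0.29327873, -0.48654871,  0.82295683,  0.85382148],
       [-0.00650332,  0.86180461,  0.5071987 ,  0.50782702],
       [ 0.        ,  0.        ,  0.        ,  1.        ]])}
top {'fov_y': 56.498237761544026, 'cx': 307.5200839010049, 'cy': 237.31155701301606, 'k1': 0.0019767143043814455, 'extrinsics': array([[-0.00867226,  0.98222412, -0.18751154,  0.35287721],
       [-0.99973235, -0.00449438,  0.02269436,  0.11332393],
       [ 0.0214482 ,  0.18765816,  0.9820002 ,  0.93507428],
       [ 0.        ,  0.        ,  0.        ,  1.        ]])}
```

View pics/top0.png

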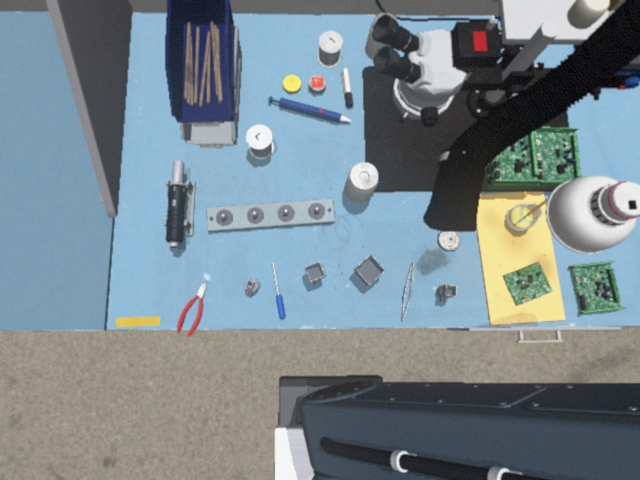

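View pics/side0.png

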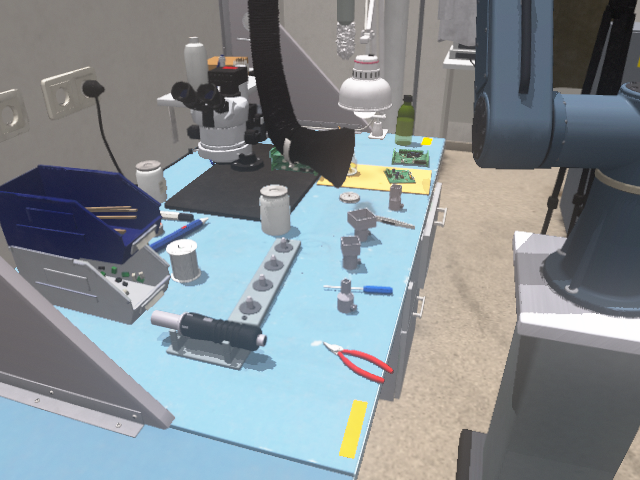

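The top view shows the rack at (270,215), with the handpiece at its left (+y) end and the bottle at (362,180). The nozzles are near (252,287), (316,272), (370,270) and (447,292), and a black fume hose hangs around (455,190). I'll zoom in next.

```bash
cat > h.py <<'E'
import numpy as np,cv2
def load(n):
    return dict(np.load(n,allow_pickle=True))
def rays(s,px):
    f=240/np.tan(np.radians(float(s["fov_y"]))/2)
    px=np.atleast_2d(np.asarray(px,float))
    K=np.array([[f,0,s["cx"]],[0,f,s["cy"]],[0,0,1]])
    u=cv2.undistortPoints(px[:,None],K,np.array([float(s["k1"]),0,0,0]))[:,0]
    d=np.c_[u[:,0],-u[:,1],-np.ones(len(u))]
    E=s["extrinsics"]; return E[:3,3],d@E[:3,:3].T
def plane(s,px,z):
    o,d=rays(s,px); return o+d*((z-o[2])/d[:,2])[:,None]
def depth(s,px):
    o,d=rays(s,px); p=np.atleast_2d(px).astype(int)
    return o+d*s["z_map"][p[:,1],p[:,0]][:,None]
def cloud(s):
    v,u=np.mgrid[:480,:640]; P=depth(s,np.c_[u.ravel(),v.ravel()]); return P.reshape(480,640,3)
E
python3 - <<'E'
from h import *
t=load("top0.npz");im=t["image"][:,:,::-1]
a=cv2.resize(im[185:325,195:475],None,fx=2.85,fy=2.85,interpolation=cv2.INTER_CUBIC)
s=load("side0.npz");b=cv2.resize(s["image"][170:330,215:435,::-1],None,fx=3.6,fy=3.6,interpolation=cv2.INTER_CUBIC)
cv2.imwrite("pics/c1.png",a);cv2.imwrite("pics/c2.png",b)
C=cloud(t)
px=np.array([(252,287),(316,272),(370,270),(447,292),(224,216),(254,214),(285,212),(317,210),(362,180),(448,240),(300,300),(455,190),(440,215),(480,150)])
for p in px: print(p,C[p[1],p[0]].round(4))
E
```

```text
[252 287] [0.4233 0.2039 0.0422]
[316 272] [0.4531 0.076  0.036 ]
[370 270] [ 0.4564 -0.0334  0.0371]
[447 292] [ 0.411  -0.1875  0.0366]
[224 216] [0.5701 0.2643 0.0356]
[254 214] [0.5737 0.2025 0.0373]
[285 212] [0.5787 0.1388 0.0338]
[317 210] [0.5825 0.0723 0.0346]
[362 180] [ 0.6295 -0.0152  0.0895]
[448 240] [ 0.523  -0.2072  0.0064]
[300 300] [ 0.3992  0.1085 -0.0026]
[455 190] [ 0.5851 -0.1708  0.1668]
[440 215] [ 0.5381 -0.1395  0.17  ]
[480 150] [ 0.662  -0.2232  0.1649]
```

View pics/c1.png

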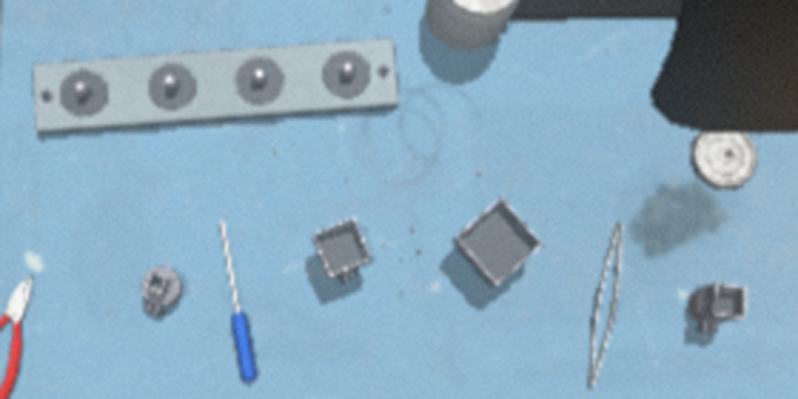

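View pics/c2.png

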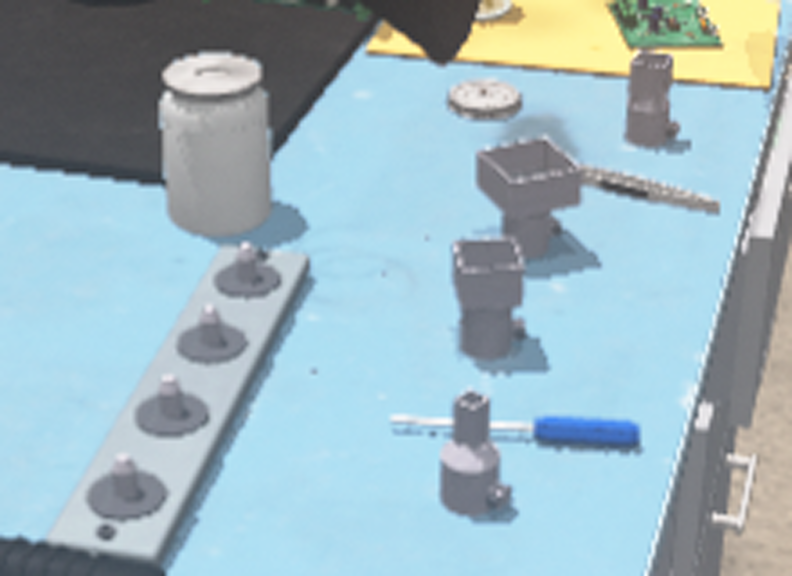

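The crops confirm that all four nozzles stand upright. From left to right they are nozzle_12 at crop (160,290), nozzle_32 at (342,248), nozzle_44 at (498,245) and nozzle_22 at (725,302). The peg seats are at crop (83,92) to (346,75). Next I'll measure them.

```bash
cat > meas.py <<'E'
from h import *
import sys
def hoods(t,s,guess):
    out={}
    for n,g in guess.items():
        for nm,v in(("top",t),("side",s)):
            C=cloud(v); m=(np.hypot(C[...,0]-g[0],C[...,1]-g[1])<.045)&(C[...,2]>.046)&(C[...,2]<.066)
            m=m.astype(np.uint8); k=np.argwhere(m)[:,::-1]
            if len(k)<4: continue
            P=C[m>0]; 
            X=plane(v,k,.056)[:,:2]; (c,wh,a)=cv2.minAreaRect((X*1000).astype(np.float32))
            (c2,wh2,a2)=cv2.minAreaRect((P[:,:2]*1000).astype(np.float32))
            print(n,nm,len(k),"plane",np.round(c,1),np.round(wh,1),round(a,1),"cloud",np.round(c2,1),np.round(wh2,1),round(a2,1),"zmax",P[:,2].max().round(4))
if __name__=="__main__":
    t,s=load("top0.npz"),load("side0.npz")
    hoods(t,s,{12:(.417,.202),32:(.453,.076),44:(.456,-.033),22:(.411,-.188)})
    for nm,v in(("top",t),("side",s)):
        C=cloud(v)
        print(nm,"table z",np.median(C[295:305,295:305,2]) if nm=="top" else np.median(C[370:380,270:280,2]))
        for g in((.57,.264),(.574,.2025),(.5787,.1388),(.5825,.0723)):
            m=(np.hypot(C[...,0]-g[0],C[...,1]-g[1])<.015)&(C[...,2]>.026)
            print("peg",m.sum(),C[m].mean(0).round(4))
    # seats by colour in top view
    im=cv2.cvtColor(t["image"],cv2.COLOR_RGB2GRAY); C=cloud(t)
    sub=cv2.resize(im,None,fx=4,fy=4,interpolation=cv2.INTER_CUBIC)
    m=(sub<125).astype(np.uint8); m[:190*4]=0;m[232*4:]=0;m[:,:208*4]=0;m[:,334*4:]=0
    cs,_=cv2.findContours(m,cv2.RETR_EXTERNAL,cv2.CHAIN_APPROX_NONE)
    for c in cs:
        if cv2.contourArea(c)>600:
            e=cv2.fitEllipse(c); p=(np.array(e[0])+.5)/4-.5
            print("seat px",p.round(1),np.round(np.array(e[1])/4,1),plane(t,p,.016)[0].round(4))
E
python3 meas.py
```

```text
12 top 24 plane [428.5 207.3] [12.4 12.1] 64.2 cloud [428.5 207.8] [12.  11.7] 68.4 zmax 0.0585
12 side 80 plane [427.5 214.7] [14.3 27.8] 13.8 cloud [428.9 208.1] [15.4 12.7] 68.2 zmax 0.0572
32 top 65 plane [452.   79.7] [32.7 32.3] 21.6 cloud [452.4  79.6] [32.  32.1] 21.6 zmax 0.0599
32 side 190 plane [452.1  87.9] [34.2 46.9] 16.4 cloud [453.7  80.6] [32.  36.1] 23.5 zmax 0.0579
44 top 101 plane [455.4 -29.1] [43.7 45.4] 39.4 cloud [455.9 -29.7] [43.8 44.2] 39.4 zmax 0.06
44 side 254 plane [454.2 -19.1] [51.8 61. ] 40.1 cloud [456.7 -28.8] [45.5 48.5] 40.7 zmax 0.0566
22 top 72 plane [ 412.7 -187.2] [23.8 22.2] 86.2 cloud [ 413.1 -188.6] [22.9 21.9] 82.5 zmax 0.0589
22 side 84 plane [ 412.2 -176.6] [24.3 44.2] 8.7 cloud [ 413.8 -187.8] [27.1 22.4] 83.9 zmax 0.0571
top table z -0.0002740254966908662
peg 22 [0.5709 0.267  0.0332]
peg 22 [0.575  0.2028 0.0331]
peg 21 [0.5808 0.1384 0.0326]
peg 23 [0.5851 0.0739 0.0327]
side table z 0.0005029048852108198
peg 39 [0.5713 0.2705 0.0313]
peg 34 [0.5763 0.206  0.0312]
peg 32 [0.5814 0.1409 0.0311]
peg 28 [0.5861 0.0759 0.0308]
seat px [280.8 226.4] [  2.5 156.2] [0.5521 0.148  0.016 ]
seat px [222.7 218. ] [11.2 12.8] [0.5706 0.2702 0.016 ]
```

```bash
cat > go.py <<'E'
import sys,numpy as np
from station import manip
from scipy.spatial.transform import Rotation as R
# go.py x y z psi : turn about tool z (deg) and, after it, tool-frame shift (mm); optional 5th arg none
x,y,z,psi=map(float,sys.argv[1:5])
s=manip.sense(); r=R.from_quat(s["tool_rot"]); M=r.as_matrix()
p=np.degrees(np.arctan2(M[1,0],M[0,0])); w=-((psi-p+180)%360-180)
M2=(r*R.from_rotvec([0,0,w],degrees=True)).as_matrix()
d=np.array([x,y,z])-s["tcp_pos"]
print("t",round(s["t"],1),"pos",s["tcp_pos"].round(4),"psi",p.round(1),"F",s["force"].round(1),"gap",round(s["finger_gap"],3),"grip",round(s["gripper_force"],1))
print("turn",w.round(1),"shift mm",(M2.T@d*1000).round(1),"tilt",np.round(M[2,:2],3),"q1,6",np.degrees(s["q"][[0,5]]).round(0))
E
python3 go.py .413 -.188 .12 84
```

```text
t 0.1 pos [ 0.2357 -0.5782  0.2196] psi 22.2 F [0.7 0.2 0.2] gap 1.001 grip 0.0
turn -61.8 shift mm [406.4 135.7 100.3] tilt [ 0.    -0.002] q1,6 [-78. -10.]
```

>>> drive_tool([
  [0,0,0,0,0,-7.7,1],
  [0,0,0,0,0,-7.7,1],
  [0,0,0,0,0,-7.7,1],
  [0,0,0,0,0,-7.7,1],
  [0,0,0,0,0,-7.7,1],
  [0,0,0,0,0,-7.7,1],
  [0,0,0,0,0,-7.7,1],
  [0,0,0,0,0,-7.7,1],
  [0,0,0,0,0,0,1],
])

```text
t: 1.0
tcp_pos: [0.2357, -0.5784, 0.22]
tool_rot: [0.745, 0.667, 0.0, -0.001]
force: [-1.2, 0.5, 0.4]
finger_gap: 0.998
gripper_force: 0.0
```

```bash
python3 go.py .413 -.188 .12 84
```

```text
t 1.0 pos [ 0.2357 -0.5784  0.22  ] psi 83.7 F [-1.2  0.5  0.4] gap 0.998 grip 0.0
turn -0.3 shift mm [406.7 135.6 100.4] tilt [ 0.001 -0.   ] q1,6 [-78. -72.]
```

>>> drive_tool([
  [0.0407,0.0136,0,0,0,0,1],
  [0.0407,0.0136,0,0,0,0,1],
  [0.0407,0.0136,0,0,0,0,1],
  [0.0407,0.0136,0,0,0,0,1],
  [0.0407,0.0136,0,0,0,0,1],
  [0.0407,0.0136,0,0,0,0,1],
  [0.0407,0.0136,0,0,0,0,1],
  [0.0407,0.0136,0,0,0,0,1],
  [0.0407,0.0136,0,0,0,0,1],
  [0.0407,0.0136,0,0,0,0,1],
])

```text
t: 2.0
tcp_pos: [0.4156, -0.1874, 0.2206]
tool_rot: [0.746, 0.666, 0.0, 0.0]
force: [0.2, -0.6, -0.1]
finger_gap: 1.001
gripper_force: 0.0
```

>>> drive_tool([
  [0,0,0.03,0,0,0,1],
  [0,0,0.03,0,0,0,1],
  [0,0,0.03,0,0,0,1],
  [0,0,0.01,0,0,0,1],
  [0,0,0,0,0,0,1],
  [0,0,0,0,0,0,1],
])

```text
t: 2.6
tcp_pos: [0.4157, -0.1896, 0.1211]
tool_rot: [0.745, 0.667, 0.0, 0.001]
force: [-0.5, -0.2, 0.9]
finger_gap: 0.996
gripper_force: 0.0
```

```bash
python3 go.py .413 -.188 .049 84
```

```text
t 2.6 pos [ 0.4157 -0.1896  0.1211] psi 83.7 F [-0.5 -0.2  0.9] gap 0.996 grip 0.0
turn -0.3 shift mm [ 1.3 -2.9 72.1] tilt [-0.001  0.001] q1,6 [-39. -32.]
```

>>> drive_tool([
  [0.0013,-0.003,0.022,0,0,0,1],
  [0,0,0.025,0,0,0,1],
  [0,0,0.025,0,0,0,1],
  [0,0,0,0,0,0,1],
  [0,0,0,0,0,0,-1],
  [0,0,0,0,0,0,-1],
  [0,0,0,0,0,0,-1],
  [0,0,0,0,0,0,-1],
  [0,0,0,0,0,0,-1],
  [0,0,0,0,0,0,-1],
], newtons=40)

```text
t: 3.6
tcp_pos: [0.4125, -0.1874, 0.0488]
tool_rot: [0.745, 0.668, 0.0, 0.0]
force: [0.1, 0.7, 0.5]
finger_gap: 0.002
gripper_force: 0.0
```

>>> drive_tool([
  [0,0,0,0,0,0,-1],
  [0,0,0,0,0,0,-1],
  [0,0,0,0,0,0,-1],
  [0,0,0,0,0,0,-1],
])

```text
t: 4.0
tcp_pos: [0.4123, -0.1873, 0.0484]
tool_rot: [0.745, 0.668, -0.0, -0.0]
force: [0.0, -0.9, -0.6]
finger_gap: -0.001
gripper_force: 0.0
```

```bash
python3 go.py .413 -.188 .14 84
```

```text
t 4.0 pos [ 0.4123 -0.1873  0.0484] psi 83.8 F [ 0.  -0.9 -0.6] gap -0.001 grip 0.0
turn -0.2 shift mm [ -0.6   0.7 -91.6] tilt [ 0. -0.] q1,6 [-39. -32.]
```

```bash
cat > snap.py <<'E'
import sys,numpy as np,cv2
from station import manip
k=sys.argv[1]
for n in("top","side"):
    s=manip.snapshot(n); np.savez(f"{n}{k}.npz",**s)
E
python3 snap.py 1; python3 - <<'E'
from h import *
t=load("top1.npz");s=load("side1.npz")
a=cv2.resize(t["image"][230:330,390:490,::-1],(400,400),interpolation=cv2.INTER_CUBIC)
b=cv2.resize(s["image"][120:260,310:450,::-1],(400,400),interpolation=cv2.INTER_CUBIC)
cv2.imwrite("pics/d1.png",np.hstack([a,b]))
E
```

```text
(no output)
```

View pics/d1.png

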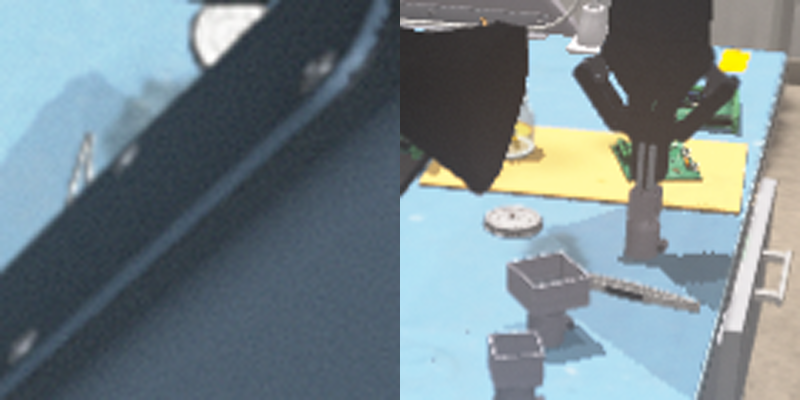

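```bash
python3 - <<'E'
from h import *
s=load("side1.npz"); C=cloud(s)
# columns of crop: x=310+645*? ; crop scale 400/140
for cy in range(140,270,10):
    r=int(120+cy/400*140)
    print(cy,r,[C[r,310+int((cx-400)*.35)].round(3).tolist() for cx in(638,645,655)])
E
grep -n "" meas.py >/dev/null; python3 - <<'E'
import sys; sys.path.insert(0,'.')
import os; os.chdir('.')
from meas import *
hoods(load("top1.npz"),load("side1.npz"),{22:(.413,-.188),44:(.456,-.03)})
E
```

```text
140 169 [[0.421, -0.176, 0.1], [0.417, -0.18, 0.099], [0.407, -0.172, 0.103]]
150 172 [[0.42, -0.175, 0.093], [0.416, -0.175, 0.094], [0.407, -0.173, 0.096]]
160 176 [[0.42, -0.18, 0.082], [0.415, -0.175, 0.085], [0.407, -0.178, 0.085]]
170 179 [[0.419, -0.178, 0.076], [0.415, -0.178, 0.077], [0.406, -0.179, 0.077]]
180 183 [[0.418, -0.176, 0.067], [0.414, -0.176, 0.068], [0.406, -0.182, 0.066]]
190 186 [[0.422, -0.202, 0.049], [0.414, -0.18, 0.059], [0.407, -0.196, 0.053]]
200 190 [[0.418, -0.179, 0.049], [0.413, -0.178, 0.05], [0.405, -0.181, 0.05]]
210 193 [[0.418, -0.182, 0.04], [0.412, -0.175, 0.044], [0.404, -0.181, 0.043]]
220 197 [[0.416, -0.177, 0.033], [0.412, -0.177, 0.034], [0.404, -0.183, 0.032]]
230 200 [[0.416, -0.178, 0.025], [0.411, -0.176, 0.027], [0.403, -0.18, 0.026]]
240 204 [[0.415, -0.174, 0.017], [0.41, -0.176, 0.017], [0.402, -0.185, 0.014]]
250 207 [[0.414, -0.174, 0.01], [0.41, -0.177, 0.009], [0.401, -0.179, 0.009]]
260 211 [[0.413, -0.172, 0.001], [0.409, -0.174, 0.001], [0.4, -0.178, 0.0]]
22 side 85 plane [ 412.3 -177.2] [24.3 45.5] 8.7 cloud [ 413.2 -187.1] [27.6 21.8] 82.7 zmax 0.0657
44 top 98 plane [455.4 -29.1] [43.7 45.4] 39.4 cloud [455.9 -29.7] [43.8 44.5] 39.4 zmax 0.0589
44 side 254 plane [454.8 -19.6] [52.1 59.4] 40.1 cloud [457.2 -29.2] [46.3 49.5] 38.6 zmax 0.0567
```

The side crop shows the shut fingers just above the hood rim at crop (648,180), and the nozzle hasn't moved. So the fingertips sit higher than I assumed. I'll raise the arm and measure the tip height against the TCP.

>>> drive_tool([
  [0,0,-0.03,0,0,0,-1],
  [0,0,-0.03,0,0,0,-1],
  [0,0,0,0,0,0,-1],
  [0,0,0,0,0,0,-1],
])

```text
t: 4.5
tcp_pos: [0.4126, -0.1875, 0.109]
tool_rot: [0.745, 0.668, 0.0, 0.001]
force: [0.3, -0.5, -0.3]
finger_gap: 0.004
gripper_force: 0.0
```

```bash
python3 snap.py 2; python3 go.py .413 -.188 .14 84; python3 - <<'E'
from h import *
s=load("side2.npz"); C=cloud(s)
m=(np.hypot(C[...,0]-.413,C[...,1]+.187)<.03)&(C[...,2]>.062)
P=C[m];print(len(P),np.sort(P[:,2])[[0,5,10,20,40]].round(4))
b=cv2.resize(s["image"][120:220,360:460,::-1],(500,500),interpolation=cv2.INTER_CUBIC)
cv2.imwrite("pics/d2.png",b)
E
```

```text
t 4.6 pos [ 0.4118 -0.1869  0.1079] psi 83.8 F [-0.5  0.6 -1. ] gap 0.002 grip 0.0
turn -0.2 shift mm [ -0.9   1.3 -32.1] tilt [ 0.001 -0.001] q1,6 [-39. -32.]
1328 [0.1189 0.1219 0.1239 0.1266 0.1303]
```

View pics/d2.png

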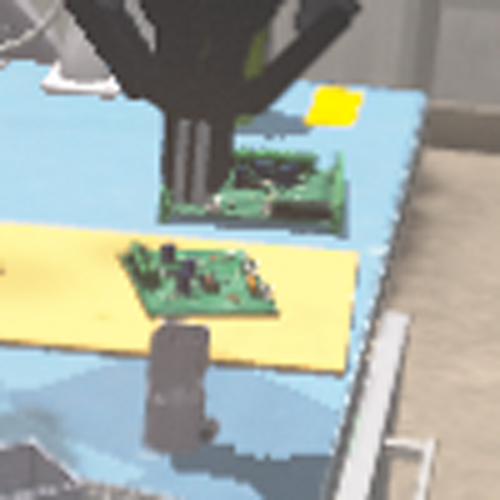

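The image shows the shut tips at crop (195,205), about z = 0.120 with the TCP at 0.108, so the real tips are about 12 mm above the reported TCP. I'll grip about 25 mm lower by the reported TCP.

>>> drive_tool([
  [0,0,0,0,0,0,1],
  [0,0,0,0,0,0,1],
  [0,0,0,0,0,0,1],
  [0,0,0,0,0,0,1],
  [-0.001,0.001,0,0,0,0,1],
  [0,0,0,0,0,0,1],
  [0,0,0.03,0,0,0,1],
  [0,0,0.03,0,0,0,1],
  [0,0,0.024,0,0,0,1],
  [0,0,0,0,0,0,1],
])

```text
t: 5.6
tcp_pos: [0.4119, -0.1875, 0.0223]
tool_rot: [0.745, 0.668, -0.0, -0.003]
force: [-1.5, 1.0, -0.4]
finger_gap: 0.999
gripper_force: 0.0
```

>>> drive_tool([
  [0,0,0,0,0,0,-1],
  [0,0,0,0,0,0,-1],
  [0,0,0,0,0,0,-1],
  [0,0,0,0,0,0,-1],
  [0,0,0,0,0,0,-1],
  [0,0,0,0,0,0,-1],
], newtons=40)

```text
t: 6.2
tcp_pos: [0.4138, -0.1888, 0.0255]
tool_rot: [0.745, 0.668, 0.0, 0.001]
force: [-0.1, -0.5, 6.1]
finger_gap: 0.248
gripper_force: 40.9
```

```bash
python3 go.py .413 -.188 .11 94.3; python3 snap.py 3; python3 - <<'E'
from h import *
s=load("side3.npz")
b=cv2.resize(s["image"][120:220,360:460,::-1],(500,500),interpolation=cv2.INTER_CUBIC)
cv2.imwrite("pics/d3.png",b)
E
```

```text
t 6.2 pos [ 0.4138 -0.1888  0.0255] psi 83.8 F [-0.1 -0.5  6.1] gap 0.248 grip 40.9
turn -10.5 shift mm [  0.7  -0.6 -84.5] tilt [-0.001  0.002] q1,6 [-39. -32.]
```

View pics/d3.png

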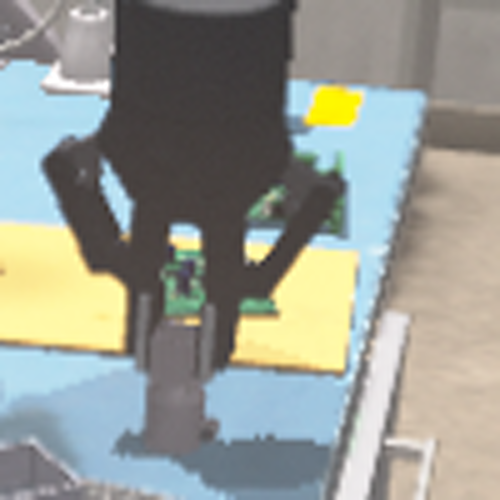

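The image shows nozzle_22 gripped between the pads at crop (180,350), and its 21 mm width matches. Lifting and carrying it to peg_2.

>>> drive_tool([
  [0,0,-0.03,0,0,0,-1],
  [0,0,-0.03,0,0,0,-1],
  [0,0,-0.03,0,0,0,-1],
  [0,0,0,0,0,-5.2,-1],
  [0,0,0,0,0,-5.3,-1],
  [0,0,0,0,0,0,-1],
])

```text
t: 6.9
tcp_pos: [0.4133, -0.1885, 0.1152]
tool_rot: [0.68, 0.733, 0.0, 0.001]
force: [0.1, 0.0, -0.4]
finger_gap: 0.245
gripper_force: 39.9
```

```bash
python3 go.py .577 .203 .115 94.3
```

```text
t 6.9 pos [ 0.4133 -0.1885  0.1152] psi 94.3 F [ 0.1  0.  -0.4] gap 0.245 grip 39.9
turn -0.0 shift mm [3.781e+02 1.926e+02 1.000e-01] tilt [-0.001  0.001] q1,6 [-39. -43.]
```

>>> drive_tool([
  [0.0378,0.0193,0,0,0,0,-1],
  [0.0378,0.0193,0,0,0,0,-1],
  [0.0378,0.0193,0,0,0,0,-1],
  [0.0378,0.0193,0,0,0,0,-1],
  [0.0378,0.0193,0,0,0,0,-1],
  [0.0378,0.0193,0,0,0,0,-1],
  [0.0378,0.0193,0,0,0,0,-1],
  [0.0378,0.0193,0,0,0,0,-1],
  [0.0378,0.0193,0,0,0,0,-1],
  [0.0378,0.0193,0,0,0,0,-1],
])

```text
t: 7.9
tcp_pos: [0.5776, 0.2046, 0.1142]
tool_rot: [0.681, 0.732, -0.0, -0.0]
force: [0.0, -0.0, -0.9]
finger_gap: 0.248
gripper_force: 39.9
```

>>> drive_tool([
  [0,0,0,0,0,0,-1],
  [0,0,0,0,0,0,-1],
  [0,0,0,0,0,0,-1],
])

```text
t: 8.2
tcp_pos: [0.5764, 0.2019, 0.114]
tool_rot: [0.681, 0.732, -0.001, -0.001]
force: [0.1, -0.4, 0.1]
finger_gap: 0.248
gripper_force: 39.9
```

```bash
python3 go.py .577 .203 .0415 94.3; python3 snap.py 4; python3 - <<'E'
from h import *
t=load("top4.npz");s=load("side4.npz")
C=cloud(s)
m=(np.hypot(C[...,0]-.577,C[...,1]-.203)<.03)&(C[...,2]>.12)&(C[...,2]<.14)
print(C[m].mean(0) if m.any() else None)
a=cv2.resize(t["image"][180:280,200:300,::-1],(400,400),interpolation=cv2.INTER_CUBIC)
b=cv2.resize(s["image"][220:340,200:320,::-1],(400,400),interpolation=cv2.INTER_CUBIC)
cv2.imwrite("pics/d4.png",np.hstack([a,b]))
E
```

```text
t 8.2 pos [0.5764 0.2019 0.114 ] psi 94.2 F [ 0.1 -0.4  0.1] gap 0.248 grip 39.9
turn -0.1 shift mm [ 1.   0.8 72.5] tilt [-0.001 -0.002] q1,6 [9. 5.]
[0.57534271 0.20885157 0.13256427]
```

View pics/d4.png

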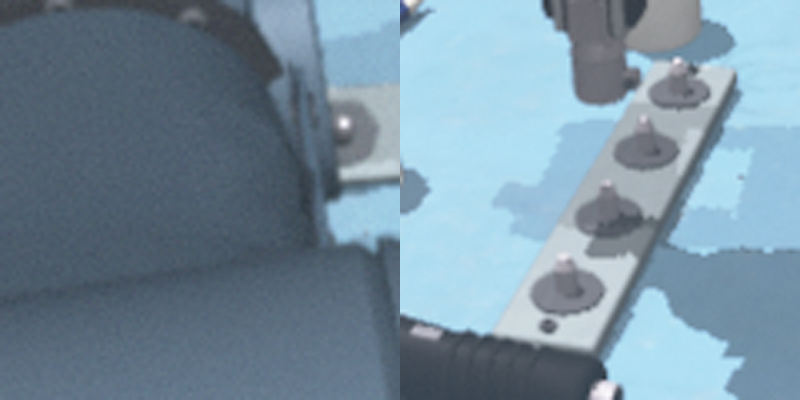

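The side crop shows the collar at (600,90), directly above peg_2 at (607,195). Lowering it.

>>> drive_tool([
  [0.001,0.001,0.02,0,0,0,-1],
  [0,0,0.02,0,0,0,-1],
  [0,0,0.01,0,0,0,-1],
  [0,0,0.008,0,0,0,-1],
  [0,0,0,0,0,0,-1],
  [0,0,0,0,0,0,-1],
])

```text
t: 8.9
tcp_pos: [0.5789, 0.2037, 0.0569]
tool_rot: [0.68, 0.733, 0.0, 0.0]
force: [-1.1, 0.5, 0.1]
finger_gap: 0.247
gripper_force: 39.9
```

>>> drive_tool([
  [0,0,0.005,0,0,0,-1],
  [0,0,0.005,0,0,0,-1],
  [0,0,0.003,0,0,0,-1],
  [0,0,0,0,0,0,-1],
  [0,0,0,0,0,0,-1],
])

```text
t: 9.4
tcp_pos: [0.5785, 0.204, 0.0434]
tool_rot: [0.68, 0.733, -0.0, -0.0]
force: [-0.2, 0.4, -0.5]
finger_gap: 0.247
gripper_force: 39.9
```

```bash
python3 go.py .577 .203 .0415 94.3
```

```text
t 9.4 pos [0.5785 0.204  0.0434] psi 94.3 F [-0.2  0.4 -0.5] gap 0.247 grip 39.9
turn -0.0 shift mm [-0.8 -1.6  1.9] tilt [-0. -0.] q1,6 [9. 5.]
```

>>> drive_tool([
  [0,0,0.0015,0,0,0,-1],
  [0,0,0.001,0,0,0,-1],
  [0,0,0,0,0,0,-1],
  [0,0,0,0,0,0,-1],
])

```text
t: 9.8
tcp_pos: [0.5788, 0.204, 0.0416]
tool_rot: [0.68, 0.733, 0.0, 0.0]
force: [-0.4, -0.6, 4.8]
finger_gap: 0.245
gripper_force: 40.4
```

>>> drive_tool([
  [0,0,0,0,0,0,0],
  [0,0,0,0,0,0,0],
  [0,0,0,0,0,0,1],
  [0,0,0,0,0,0,1],
  [0,0,-0.02,0,0,0,1],
  [0,0,-0.03,0,0,0,1],
  [0,0,-0.03,0,0,0,1],
  [0,0,0,0,0,0,1],
])

```text
t: 10.6
tcp_pos: [0.5817, 0.2045, 0.1252]
tool_rot: [0.68, 0.733, 0.004, 0.003]
force: [0.4, -0.8, -0.6]
finger_gap: 0.999
gripper_force: 0.0
```

```bash
python3 go.py .4285 .208 .12 68; python3 snap.py 5; python3 - <<'E'
from meas import *
s=load("side5.npz"); t=load("top5.npz")
hoods(t,s,{22:(.577,.203)})
C=cloud(s)
m=(np.hypot(C[...,0]-.577,C[...,1]-.203)<.02)&(C[...,2]<.09)
print(np.sort(C[m][:,2])[-8:].round(4))
E
```

```text
t 10.6 pos [0.5817 0.2045 0.1252] psi 94.3 F [ 0.4 -0.8 -0.6] gap 0.999 grip 0.0
turn 26.3 shift mm [ -54.2 -143.4    3.8] tilt [0.001 0.009] q1,6 [9. 5.]
22 side 200 plane [579.9 203.8] [27.  56.2] 21.9 cloud [578.9 205.2] [22.9 25.8] 1.3 zmax 0.0659
[0.0719 0.0721 0.0722 0.0722 0.0723 0.0723 0.0733 0.0733]
```

nozzle_22 is seated, with its rim at z = 0.072 as expected. nozzle_12 is next.

>>> drive_tool([
  [0,0,0,0,0,6.6,1],
  [0,0,0,0,0,6.6,1],
  [0,0,0,0,0,6.6,1],
  [0,0,0,0,0,6.5,1],
  [-0.0136,-0.0359,0,0,0,0,1],
  [-0.0136,-0.0359,0,0,0,0,1],
  [-0.0136,-0.0359,0,0,0,0,1],
  [-0.0136,-0.0359,0,0,0,0,1],
  [0,0,0,0,0,0,1],
  [0,0,0,0,0,0,1],
])

```text
t: 11.7
tcp_pos: [0.4236, 0.2073, 0.1201]
tool_rot: [0.829, 0.559, -0.001, -0.0]
force: [0.6, 0.4, 0.3]
finger_gap: 1.001
gripper_force: 0.0
```

```bash
python3 go.py .4285 .208 .028 68
```

```text
t 11.7 pos [0.4236 0.2073 0.1201] psi 68.0 F [0.6 0.4 0.3] gap 1.001 grip 0.0
turn 0.0 shift mm [ 2.7  4.5 92.1] tilt [-0.001 -0.002] q1,6 [12. 34.]
```

>>> drive_tool([
  [0.0027,0.0045,0.02,0,0,0,1],
  [0,0,0.03,0,0,0,1],
  [0,0,0.03,0,0,0,1],
  [0,0,0.012,0,0,0,1],
  [0,0,0,0,0,0,1],
  [0,0,0,0,0,0,-1],
  [0,0,0,0,0,0,-1],
  [0,0,0,0,0,0,-1],
  [0,0,0,0,0,0,-1],
  [0,0,0,0,0,0,-1],
], newtons=40)

```text
t: 12.7
tcp_pos: [0.4305, 0.2083, 0.0296]
tool_rot: [0.829, 0.559, 0.001, 0.0]
force: [-0.6, -0.3, -0.1]
finger_gap: 0.147
gripper_force: 0.6
```

>>> drive_tool([
  [0,0,0,0,0,0,-1],
  [0,0,0,0,0,0,-1],
  [0,0,0,0,0,0,-1],
])

```text
t: 13.0
tcp_pos: [0.4305, 0.2083, 0.0295]
tool_rot: [0.829, 0.559, 0.0, 0.0]
force: [0.0, 0.1, 6.0]
finger_gap: 0.126
gripper_force: 43.9
```

```bash
python3 go.py .4285 .208 .115 94.3
```

```text
t 13.0 pos [0.4305 0.2083 0.0295] psi 68.0 F [0.  0.1 6. ] gap 0.126 grip 43.9
turn -26.3 shift mm [ -0.1  -2.  -85.5] tilt [0.001 0.001] q1,6 [12. 34.]
```

>>> drive_tool([
  [0,0,-0.03,0,0,0,-1],
  [0,0,-0.03,0,0,0,-1],
  [0,0,-0.025,0,0,0,-1],
  [0,0,0,0,0,-6.6,-1],
  [0,0,0,0,0,-6.6,-1],
  [0,0,0,0,0,-6.6,-1],
  [0,0,0,0,0,-6.5,-1],
  [0,0,0,0,0,0,-1],
])

```text
t: 13.8
tcp_pos: [0.4298, 0.2081, 0.1138]
tool_rot: [0.68, 0.733, -0.0, -0.0]
force: [-0.1, -0.8, 0.1]
finger_gap: 0.123
gripper_force: 43.2
```

```bash
python3 go.py .573 .2685 .115 94.3
```

```text
t 13.8 pos [0.4298 0.2081 0.1138] psi 94.3 F [-0.1 -0.8  0.1] gap 0.123 grip 43.2
turn -0.0 shift mm [ 49.5 147.3  -1.3] tilt [-0.    -0.001] q1,6 [12.  8.]
```

>>> drive_tool([
  [0.0124,0.0368,0,0,0,0,-1],
  [0.0124,0.0368,0,0,0,0,-1],
  [0.0124,0.0368,0,0,0,0,-1],
  [0.0124,0.0368,0,0,0,0,-1],
  [0,0,0,0,0,0,-1],
  [0,0,0,0,0,0,-1],
  [0,0,0,0,0,0,-1],
])

```text
t: 14.5
tcp_pos: [0.5713, 0.268, 0.1132]
tool_rot: [0.681, 0.733, -0.001, -0.001]
force: [-0.5, 0.2, -1.1]
finger_gap: 0.124
gripper_force: 43.2
```

```bash
python3 go.py .573 .2685 .0455 94.3
```

```text
t 14.5 pos [0.5713 0.268  0.1132] psi 94.2 F [-0.5  0.2 -1.1] gap 0.124 grip 43.2
turn -0.1 shift mm [ 0.4  1.9 67.7] tilt [-0.001 -0.003] q1,6 [15. 11.]
```

>>> drive_tool([
  [0,0.001,0.02,0,0,0,-1],
  [0,0,0.02,0,0,0,-1],
  [0,0,0.01,0,0,0,-1],
  [0,0,0.005,0,0,0,-1],
  [0,0,0.005,0,0,0,-1],
  [0,0,0.005,0,0,0,-1],
  [0,0,0,0,0,0,-1],
  [0,0,0,0,0,0,-1],
])

```text
t: 15.3
tcp_pos: [0.5745, 0.2687, 0.0494]
tool_rot: [0.68, 0.733, 0.0, 0.0]
force: [0.4, 0.4, -0.2]
finger_gap: 0.122
gripper_force: 43.2
```

```bash
python3 go.py .573 .2685 .0455 94.3
```

```text
t 15.3 pos [0.5745 0.2687 0.0494] psi 94.3 F [ 0.4  0.4 -0.2] gap 0.122 grip 43.2
turn -0.0 shift mm [-0.1 -1.6  3.9] tilt [0.    0.001] q1,6 [15. 11.]
```

>>> drive_tool([
  [0,-0.001,0.002,0,0,0,-1],
  [0,0,0.002,0,0,0,-1],
  [0,0,0.0005,0,0,0,-1],
  [0,0,0,0,0,0,-1],
  [0,0,0,0,0,0,-1],
])

```text
t: 15.8
tcp_pos: [0.5735, 0.2687, 0.0455]
tool_rot: [0.68, 0.733, 0.0, 0.0]
force: [-1.4, 0.7, 6.3]
finger_gap: 0.126
gripper_force: 43.9
```

>>> drive_tool([
  [0,0,0,0,0,0,0],
  [0,0,0,0,0,0,0],
  [0,0,0,0,0,0,1],
  [0,0,0,0,0,0,1],
  [0,0,-0.02,0,0,0,1],
  [0,0,-0.03,0,0,0,1],
  [0,0,-0.03,0,0,0,1],
  [0,0,0,0,0,0,1],
])

```text
t: 16.6
tcp_pos: [0.5765, 0.2695, 0.1288]
tool_rot: [0.68, 0.733, 0.004, 0.002]
force: [0.7, 0.5, 1.7]
finger_gap: 1.004
gripper_force: 0.0
```

```bash
python3 go.py .453 .0797 .125 112; python3 snap.py 6; python3 - <<'E'
from meas import *
s=load("side6.npz"); C=cloud(s)
for g in((.573,.268),(.578,.204)):
    m=(np.hypot(C[...,0]-g[0],C[...,1]-g[1])<.02)&(C[...,2]<.09)
    print(np.sort(C[m][:,2])[-8:].round(4))
hoods(load("top6.npz"),s,{32:(.453,.08),44:(.456,-.03)})
E
```

```text
t 16.6 pos [0.5765 0.2695 0.1288] psi 94.3 F [0.7 0.5 1.7] gap 1.004 grip 0.0
turn -17.7 shift mm [-129.7 -185.6    2.3] tilt [0.002 0.009] q1,6 [15. 11.]
[0.0715 0.0716 0.0719 0.072  0.0721 0.0722 0.0722 0.0726]
[0.0718 0.0719 0.0719 0.072  0.0723 0.0723 0.0724 0.0724]
32 top 63 plane [452.2  79.8] [32.3 32.3] 21.6 cloud [452.5  79.7] [31.8 31.9] 21.5 zmax 0.0594
32 side 189 plane [451.2  89.3] [33.7 49.4] 21.9 cloud [453.8  80.9] [32.  38.5] 20.9 zmax 0.0578
44 top 105 plane [455.3 -28.9] [43.7 45.9] 39.4 cloud [455.8 -29.6] [43.8 44.7] 39.5 zmax 0.0587
44 side 250 plane [454.7 -19.7] [51.8 60.5] 39.0 cloud [457.3 -28.8] [47.3 48.1] 42.2 zmax 0.0567
```

>>> drive_tool([
  [0,0,0,0,0,-6,1],
  [0,0,0,0,0,-6,1],
  [0,0,0,0,0,-5.7,1],
  [-0.026,-0.0371,0,0,0,0,1],
  [-0.026,-0.0371,0,0,0,0,1],
  [-0.026,-0.0371,0,0,0,0,1],
  [-0.026,-0.0371,0,0,0,0,1],
  [-0.026,-0.0371,0,0,0,0,1],
  [0,0,0,0,0,0,1],
  [0,0,0,0,0,0,1],
])

```text
t: 17.7
tcp_pos: [0.4488, 0.0779, 0.1236]
tool_rot: [0.561, 0.828, -0.001, -0.001]
force: [0.7, -0.1, -0.1]
finger_gap: 1.002
gripper_force: 0.0
```

```bash
python3 go.py .453 .08 .024 112
```

```text
t 17.7 pos [0.4488 0.0779 0.1236] psi 111.8 F [ 0.7 -0.1 -0.1] gap 1.002 grip 0.0
turn -0.2 shift mm [ 0.2  4.9 99.6] tilt [ 0.001 -0.002] q1,6 [ -4. -26.]
```

>>> drive_tool([
  [0,0.0045,0.02,0,0,0,1],
  [0,0,0.03,0,0,0,1],
  [0,0,0.03,0,0,0,1],
  [0,0,0.0195,0,0,0,1],
  [0,0,0,0,0,0,1],
  [0,0,0,0,0,0,-1],
  [0,0,0,0,0,0,-1],
  [0,0,0,0,0,0,-1],
  [0,0,0,0,0,0,-1],
  [0,0,0,0,0,0,-1],
], newtons=40)

```text
t: 18.7
tcp_pos: [0.4548, 0.0803, 0.026]
tool_rot: [0.56, 0.829, 0.001, 0.001]
force: [-0.2, 0.7, 5.3]
finger_gap: 0.364
gripper_force: 43.4
```

>>> drive_tool([
  [0,0,0,0,0,0,-1],
  [0,0,0,0,0,0,-1],
  [0,0,0,0,0,0,-1],
])

```text
t: 19.0
tcp_pos: [0.4548, 0.0803, 0.0259]
tool_rot: [0.56, 0.829, 0.001, 0.001]
force: [-0.5, 1.0, 6.1]
finger_gap: 0.369
gripper_force: 43.5
```

```bash
python3 go.py .453 .08 .115 94.3
```

```text
t 19.0 pos [0.4548 0.0803 0.0259] psi 111.9 F [-0.5  1.   6.1] gap 0.369 grip 43.5
turn 17.6 shift mm [ -0.2  -1.6 -89.1] tilt [-0.001  0.002] q1,6 [ -4. -26.]
```

>>> drive_tool([
  [0,0,-0.03,0,0,0,-1],
  [0,0,-0.03,0,0,0,-1],
  [0,0,-0.028,0,0,0,-1],
  [0,0,0,0,0,6,-1],
  [0,0,0,0,0,6,-1],
  [0,0,0,0,0,5.6,-1],
  [0,0,0,0,0,0,-1],
])

```text
t: 19.7
tcp_pos: [0.4539, 0.0802, 0.1132]
tool_rot: [0.68, 0.734, 0.0, 0.0]
force: [-0.2, -0.1, -0.9]
finger_gap: 0.363
gripper_force: 43.0
```

```bash
python3 go.py .583 .139 .115 94.3
```

```text
t 19.7 pos [0.4539 0.0802 0.1132] psi 94.4 F [-0.2 -0.1 -0.9] gap 0.363 grip 43.0
turn 0.1 shift mm [ 48.9 133.2  -1.8] tilt [-0.  0.] q1,6 [-4. -8.]
```

>>> drive_tool([
  [0.0122,0.0335,0,0,0,0,-1],
  [0.0122,0.0335,0,0,0,0,-1],
  [0.0122,0.0335,0,0,0,0,-1],
  [0.0122,0.0335,0,0,0,0,-1],
  [0,0,0,0,0,0,-1],
  [0,0,0,0,0,0,-1],
  [0,0,0,0,0,0,-1],
])

```text
t: 20.4
tcp_pos: [0.5821, 0.1389, 0.1124]
tool_rot: [0.679, 0.734, -0.001, -0.001]
force: [0.8, -0.1, 0.6]
finger_gap: 0.361
gripper_force: 43.0
```

>>> drive_tool([
  [0,0,0.02,0,0,0,-1],
  [0,0,0.02,0,0,0,-1],
  [0,0,0.01,0,0,0,-1],
  [0,0,0.005,0,0,0,-1],
  [0,0,0,0,0,0,-1],
  [0,0,0,0,0,0,-1],
])

```text
t: 21.0
tcp_pos: [0.5843, 0.1391, 0.0586]
tool_rot: [0.68, 0.734, 0.0, 0.0]
force: [-0.6, -0.6, -0.2]
finger_gap: 0.363
gripper_force: 43.0
```

```bash
python3 go.py .583 .139 .042 94.3
```

```text
t 21.0 pos [0.5843 0.1391 0.0586] psi 94.4 F [-0.6 -0.6 -0.2] gap 0.363 grip 43.0
turn 0.1 shift mm [-0.  -1.3 16.6] tilt [-0.     0.001] q1,6 [ 3. -2.]
```

>>> drive_tool([
  [0,-0.001,0.005,0,0,0,-1],
  [0,0,0.005,0,0,0,-1],
  [0,0,0.004,0,0,0,-1],
  [0,0,0.002,0,0,0,-1],
  [0,0,0.001,0,0,0,-1],
  [0,0,0,0,0,0,-1],
  [0,0,0,0,0,0,-1],
])

```text
t: 21.7
tcp_pos: [0.5827, 0.1391, 0.042]
tool_rot: [0.68, 0.734, -0.0, -0.0]
force: [-2.4, -0.2, 6.3]
finger_gap: 0.365
gripper_force: 43.7
```

```bash
python3 go.py .583 .139 .042 94.3
```

```text
t 21.7 pos [0.5827 0.1391 0.042 ] psi 94.4 F [-2.4 -0.2  6.3] gap 0.365 grip 43.7
turn 0.1 shift mm [-0.1  0.3 -0. ] tilt [-0. -0.] q1,6 [ 3. -2.]
```

>>> drive_tool([
  [0,0,0,0,0,0,1],
  [0,0,0,0,0,0,1],
  [0,0,0,0,0,0,1],
  [0,0,0,0,0,0,1],
  [0,0,-0.02,0,0,0,1],
  [0,0,-0.03,0,0,0,1],
  [0,0,-0.03,0,0,0,1],
  [0,0,0,0,0,0,1],
])

```text
t: 22.5
tcp_pos: [0.5862, 0.1394, 0.125]
tool_rot: [0.68, 0.734, 0.003, 0.003]
force: [0.1, -0.4, 0.2]
finger_gap: 0.999
gripper_force: 0.0
```

```bash
python3 go.py .456 -.0295 .125 129.7; python3 snap.py 7; python3 - <<'E'
from meas import *
s=load("side7.npz"); C=cloud(s)
for g in((.573,.268),(.578,.204),(.583,.139)):
    m=(np.hypot(C[...,0]-g[0],C[...,1]-g[1])<.02)&(C[...,2]<.09)
    print(np.sort(C[m][:,2])[-8:].round(4))
E
```

```text
t 22.5 pos [0.5862 0.1394 0.125 ] psi 94.4 F [ 0.1 -0.4  0.2] gap 0.999 grip 0.0
turn -35.3 shift mm [ -46.8 -208.    -1.2] tilt [-0.     0.009] q1,6 [ 3. -2.]
[0.0719 0.0719 0.0721 0.0721 0.0721 0.0725 0.0728 0.0732]
[0.0718 0.0719 0.072  0.0721 0.0721 0.0726 0.073  0.0734]
[0.0717 0.0719 0.0719 0.0719 0.072  0.0723 0.0724 0.0727]
```

>>> drive_tool([
  [-0.005,-0.003,0,0,0,-7,1],
  [0,0,0,0,0,-7,1],
  [0,0,0,0,0,-7,1],
  [0,0,0,0,0,-7,1],
  [0,0,0,0,0,-7.3,1],
  [0,0,0,0,0,0,1],
])

```text
t: 23.2
tcp_pos: [0.5791, 0.1338, 0.1192]
tool_rot: [0.425, 0.905, -0.001, -0.002]
force: [-1.5, -0.4, -1.2]
finger_gap: 1.001
gripper_force: 0.0
```

```bash
python3 go.py .456 -.0295 .125 129.7
```

```text
t 23.2 pos [0.5791 0.1338 0.1192] psi 129.6 F [-1.5 -0.4 -1.2] gap 1.001 grip 0.0
turn -0.1 shift mm [ -47.  -199.    -5.3] tilt [ 0.002 -0.003] q1,6 [  2. -37.]
```

>>> drive_tool([
  [-0.0078,-0.033,0,0,0,0,1],
  [-0.0078,-0.033,0,0,0,0,1],
  [-0.0078,-0.033,0,0,0,0,1],
  [-0.0078,-0.033,0,0,0,0,1],
  [-0.0078,-0.033,0,0,0,0,1],
  [-0.0078,-0.033,0,0,0,0,1],
  [0,0,0,0,0,0,1],
  [0,0,0,0,0,0,1],
])

```text
t: 24.0
tcp_pos: [0.4574, -0.0288, 0.1206]
tool_rot: [0.427, 0.904, 0.0, -0.001]
force: [0.2, -1.1, -0.3]
finger_gap: 0.999
gripper_force: 0.0
```

```bash
python3 go.py .456 -.0295 .022 129.7
```

```text
t 24.0 pos [ 0.4574 -0.0288  0.1206] psi 129.4 F [ 0.2 -1.1 -0.3] gap 0.999 grip 0.0
turn -0.3 shift mm [ 0.3 -1.5 98.6] tilt [ 0.001 -0.   ] q1,6 [-18. -57.]
```

>>> drive_tool([
  [0,-0.0015,0.02,0,0,0,1],
  [0,0,0.03,0,0,0,1],
  [0,0,0.03,0,0,0,1],
  [0,0,0.018,0,0,0,1],
  [0,0,0,0,0,0,1],
  [0,0,0,0,0,0,-1],
  [0,0,0,0,0,0,-1],
  [0,0,0,0,0,0,-1],
  [0,0,0,0,0,0,-1],
  [0,0,0,0,0,0,-1],
], newtons=40)

```text
t: 25.0
tcp_pos: [0.4575, -0.0296, 0.024]
tool_rot: [0.425, 0.905, 0.0, 0.001]
force: [0.7, 0.9, 7.6]
finger_gap: 0.504
gripper_force: 43.3
```

>>> drive_tool([
  [0,0,0,0,0,0,-1],
  [0,0,0,0,0,0,-1],
  [0,0,0,0,0,0,-1],
])

```text
t: 25.3
tcp_pos: [0.4575, -0.0296, 0.024]
tool_rot: [0.426, 0.905, 0.0, 0.001]
force: [0.7, 1.7, 6.3]
finger_gap: 0.502
gripper_force: 43.3
```

```bash
python3 go.py .456 -.0295 .115 94.3
```

```text
t 25.3 pos [ 0.4575 -0.0296  0.024 ] psi 129.6 F [0.7 1.7 6.3] gap 0.502 grip 43.3
turn 35.3 shift mm [  0.2  -1.3 -91. ] tilt [-0.002  0.002] q1,6 [-18. -57.]
```

Seat TCP is 0.040, on peg_4 at about (0.588, 0.074).

>>> drive_tool([
  [0,0,-0.03,0,0,0,-1],
  [0,0,-0.03,0,0,0,-1],
  [0,0,-0.03,0,0,0,-1],
  [0,0,0,0,0,7,-1],
  [0,0,0,0,0,7,-1],
  [0,0,0,0,0,7,-1],
  [0,0,0,0,0,7,-1],
  [0,0,0,0,0,7.3,-1],
  [0,0,0,0,0,0,-1],
])

```text
t: 26.2
tcp_pos: [0.4564, -0.0295, 0.1132]
tool_rot: [0.68, 0.733, -0.0, 0.0]
force: [0.0, 0.5, -0.1]
finger_gap: 0.509
gripper_force: 42.6
```

```bash
python3 go.py .588 .074 .115 94.3
```

```text
t 26.2 pos [ 0.4564 -0.0295  0.1132] psi 94.4 F [ 0.   0.5 -0.1] gap 0.509 grip 42.6
turn 0.1 shift mm [ 93.3 139.   -1.8] tilt [-0. -0.] q1,6 [-18. -22.]
```

>>> drive_tool([
  [0.0187,0.0278,0,0,0,0,-1],
  [0.0187,0.0278,0,0,0,0,-1],
  [0.0187,0.0278,0,0,0,0,-1],
  [0.0187,0.0278,0,0,0,0,-1],
  [0.0187,0.0278,0,0,0,0,-1],
  [0,0,0,0,0,0,-1],
  [0,0,0,0,0,0,-1],
  [0,0,0,0,0,0,-1],
])

```text
t: 27.0
tcp_pos: [0.5865, 0.0739, 0.1126]
tool_rot: [0.679, 0.734, -0.001, -0.001]
force: [-0.4, -0.3, -1.1]
finger_gap: 0.504
gripper_force: 42.7
```

>>> drive_tool([
  [0,0,0.02,0,0,0,-1],
  [0,0,0.02,0,0,0,-1],
  [0,0,0.01,0,0,0,-1],
  [0,0,0.005,0,0,0,-1],
  [0,0,0,0,0,0,-1],
  [0,0,0,0,0,0,-1],
])

```text
t: 27.6
tcp_pos: [0.5885, 0.0741, 0.0586]
tool_rot: [0.68, 0.733, 0.0, 0.0]
force: [0.4, 0.2, 0.0]
finger_gap: 0.506
gripper_force: 42.7
```

```bash
python3 go.py .588 .074 .040 94.3
```

```text
t 27.6 pos [0.5885 0.0741 0.0586] psi 94.4 F [0.4 0.2 0. ] gap 0.506 grip 42.7
turn 0.1 shift mm [-0.  -0.5 18.6] tilt [-0.     0.001] q1,6 [-4. -8.]
```

>>> drive_tool([
  [0,0,0.005,0,0,0,-1],
  [0,0,0.005,0,0,0,-1],
  [0,0,0.005,0,0,0,-1],
  [0,0,0.003,0,0,0,-1],
  [0,0,0.001,0,0,0,-1],
  [0,0,0,0,0,0,-1],
  [0,0,0,0,0,0,-1],
])

```text
t: 28.3
tcp_pos: [0.5879, 0.0744, 0.04]
tool_rot: [0.68, 0.734, -0.0, -0.0]
force: [-1.1, -0.4, 7.0]
finger_gap: 0.503
gripper_force: 43.5
```

```bash
python3 go.py .588 .074 .040 94.3
```

```text
t 28.3 pos [0.5879 0.0744 0.04  ] psi 94.4 F [-1.1 -0.4  7. ] gap 0.503 grip 43.5
turn 0.1 shift mm [-0.4  0.1  0. ] tilt [-0. -0.] q1,6 [-4. -8.]
```

Contact at the expected height. Release, lift, back away over the free bench and check.

>>> drive_tool([
  [0,0,0,0,0,0,1],
  [0,0,0,0,0,0,1],
  [0,0,0,0,0,0,1],
  [0,0,0,0,0,0,1],
  [0,0,-0.02,0,0,0,1],
  [0,0,-0.03,0,0,0,1],
  [0,0,-0.03,0,0,0,1],
  [0,0,-0.03,0,0,0,1],
  [0,0,0,0,0,0,1],
])

```text
t: 29.2
tcp_pos: [0.5913, 0.0742, 0.1532]
tool_rot: [0.68, 0.734, 0.003, 0.004]
force: [0.2, 0.0, 0.2]
finger_gap: 0.997
gripper_force: 0.0
```

>>> drive_tool([
  [-0.035,-0.025,0,0,0,0,1],
  [-0.035,-0.025,0,0,0,0,1],
  [-0.035,-0.025,0,0,0,0,1],
  [-0.035,-0.025,0,0,0,0,1],
  [-0.035,-0.025,0,0,0,0,1],
  [-0.035,-0.01,0,0,0,0,1],
  [-0.035,0,0,0,0,0,1],
  [0,0,0,0,0,0,1],
  [0,0,0,0,0,0,1],
])

```text
t: 30.1
tcp_pos: [0.4678, -0.1832, 0.1479]
tool_rot: [0.68, 0.733, -0.004, -0.002]
force: [-11.9, -11.4, 3.3]
finger_gap: 1.002
gripper_force: 6.5
```

```bash
python3 snap.py 8; python3 - <<'E'
from meas import *
s=load("side8.npz"); t=load("top8.npz"); C=cloud(s)
for g in((.573,.268),(.578,.204),(.583,.139),(.588,.074)):
    m=(np.hypot(C[...,0]-g[0],C[...,1]-g[1])<.028)&(C[...,2]<.09)
    print(np.sort(C[m][:,2])[-8:].round(4))
a=cv2.resize(t["image"][150:290,195:345,::-1],(400,373),interpolation=cv2.INTER_CUBIC)
b=cv2.resize(s["image"][210:350,180:330,::-1],(400,373),interpolation=cv2.INTER_CUBIC)
cv2.imwrite("pics/d8.png",np.hstack([a,b]))
E
```

```text
[0.072  0.0721 0.0722 0.0722 0.0723 0.0723 0.0729 0.074 ]
[0.0719 0.072  0.0722 0.0722 0.0722 0.0723 0.0724 0.0727]
[0.0721 0.0721 0.0721 0.0722 0.0724 0.0725 0.0727 0.0728]
[0.0721 0.0721 0.0722 0.0722 0.0723 0.0723 0.0724 0.0729]
```

View pics/d8.png

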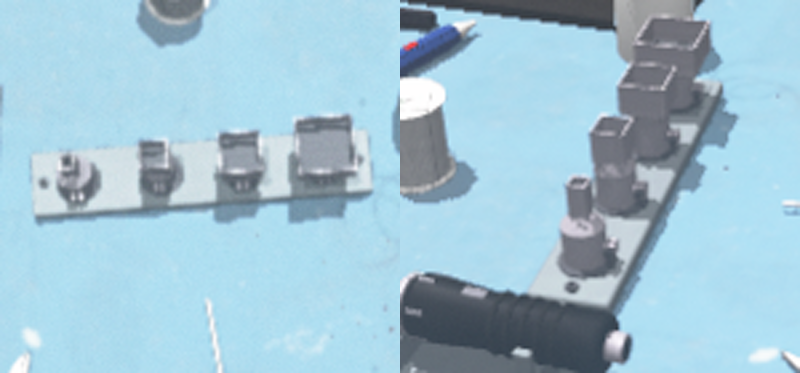

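All four nozzles are seated in order: 12, 22, 32, 44 from the handpiece at crop (75,175) to (325,150). Every rim is at z = 0.072. However, the gripper is now touching the fume hose with about 16 N, so I'll back off.

>>> drive_tool([
  [0.005,-0.01,0,0,0,0,1],
  [0.01,-0.02,0,0,0,0,1],
  [0.02,-0.02,0,0,0,0,1],
  [0.02,-0.01,0,0,0,0,1],
  [0.02,0,0,0,0,0,1],
  [0,0,0,0,0,0,1],
  [0,0,0,0,0,0,1],
  [0,0,0,0,0,0,1],
])

```text
t: 31.0
tcp_pos: [0.4073, -0.1107, 0.1489]
tool_rot: [0.68, 0.733, 0.0, 0.0]
force: [0.8, -0.6, -0.4]
finger_gap: 0.999
gripper_force: 0.0
```

```bash
python3 go.py .4 -.1 .15 94.3; python3 snap.py 9; python3 - <<'E'
from h import *
t=load("top9.npz");s=load("side9.npz")
cv2.imwrite("pics/d9.png",cv2.resize(np.hstack([t["image"],s["image"]])[:,:,::-1],(800,300),interpolation=cv2.INTER_AREA))
E
```

```text
t 31.0 pos [ 0.4073 -0.1107  0.1489] psi 94.4 F [ 0.8 -0.6 -0.4] gap 0.999 grip 0.0
turn 0.1 shift mm [11.2 -6.5 -1.1] tilt [-0.001  0.001] q1,6 [-30. -35.]
```

View pics/d9.png

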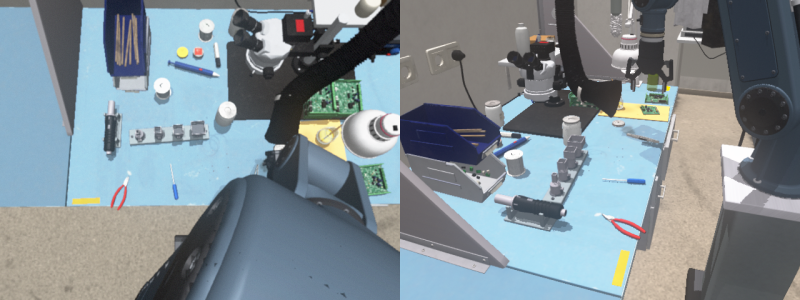

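The picture shows the arm clear of everything, with the contact force back to about 0. The nozzles still stand on the rack around (165,132) in the top view, and the hose is in place. Handing in.

```bash
python3 -c "
from station import manip
print(manip.sign_off())"
```

```text
the job is handed in; nothing more can be done
None
```

All four nozzles are seated on the rack, 12, 22, 32 and 44 mm from the handpiece end (peg_1 to peg_4), and the job was handed in at about 31 s; while backing away the gripper touched the fume hose with about 16 N, under the 40 N limit, and I moved it clear before handing in.

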